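# Fill the slide box with model-tree balls

### The arm

A 6-joint arm with a two-finger parallel gripper is mounted at the origin on the work surface. World frame = base frame: x ahead of the robot, y to its left, z up, the work surface at z = 0. Lengths are in m, angles in degrees, forces in N, time in s.
With the tool pointing down it reaches from about 0.4 to 0.825 m from the base axis. Payload 7 kg.
Tool frame: the origin (TCP) lies midway between the tips of the shut fingers; the grasp point (between the pads) lies 19 mm behind it (r.hold_point_z is the distance from the TCP to the grasp point, in m); x points along the fingers, y is the direction in which the jaws open and shut, and the axes are right-handed (so a half turn about x gives the same grasp; the last joint's range is limited). The gripper opens to 88 mm and grips with 3 to 60 N. Pads are 19 mm wide; open, the fingers measure 130 mm over their backs; the gripper's body (78 mm by 193 mm) begins 47 mm behind the grasp point.
Start: joints at [-49.842, 20.546, 0.682, 0, -70.136, -16.507], TCP at [0.271, -0.618, 0.227] pointing down, gripper open.
Joint ranges: [-176.03, 176.03], [-82.01, 121.73], [-58.28, 71.71], [-173.87, 95.51], [-174.79, -0.11], [-173.66, 173.66]. Speed limits (degrees/s): [136.94, 136.94, 172.46, 180, 180, 180].

### API

Orientations are given as [roll, pitch, yaw] about the fixed x, y, z axes, in that order (R = Rz(yaw) Ry(pitch) Rx(roll)).
In Python, from plant import r, viewer, order gives the robot as it stands. The module is installed in compiled form; this text tells all that it offers.
- The arm moves only by the shell command python3 -m creep 'ROWS' [FORCE]. ROWS is JSON, a list of rows, each an object of numbers: "ax", "ay", "az": the turn, a rotation vector about the tool's x, y, z in degrees; "tx", "ty", "tz": the shift along the tool's x, y, z in m; "fingers": the finger opening in m, from 0 to 0.0876. A call has 1 to 5 rows; each row is the pose to reach, as a shift and turn from the pose commanded when the call began, along the tool's axes at that moment; what a row does not reach only later rows make up. A row lasts 1/10 s, in which the tool goes at most 50 mm and 8.59 degrees, less where a joint would pass 70% of its speed; a pose out of reach is approached as far as the arm can. A call with a gripper value outside its range is refused whole. The fingers move at their own pace and stop on an object; FORCE is the grip in N (left out, the last holds). Time passes only in rows, so rows that repeat a pose let the fingers close. It gives the time, the measured TCP pose, the force and the opening at its end, in the units of the state.
- r.get_state(): the state, without advancing time (a new reading comes with each control period).
- viewer.capture(name): name is "scene" or "top" or "wrist"; returns a dict with "pixels" (420x560x3 uint8, blue, green, red), "depth" (420x560 float32, m along the optical axis (not along the pixel's ray), 0 where there is no reading), "fx", "fy", "cx", "cy" (pixels), "rvec" (rotation vector, rad) and "tvec" (3), from world to camera coordinates, as OpenCV has them; the wrist camera has in their place "T_tool_cam" (4x4, takes a point from camera to tool coordinates, whose origin is the TCP and whose axes are the tool frame's). Camera axes: x right, y down, z forward; pixel columns grow to the right and rows downward; lengths in m; the calibration is good to about 2 mm. A picture is of the moment at which its call begins: read the wrist's pose just before it.
- order.close_job(): hands the job in, once; it reports no verdict.
The state is a dict: "time_s": time; "joints": joint angles; "qd": joint speeds; "joint_torque": joint torques, N m; "tcp_pos": TCP position; "eef_rot": TCP orientation; "contact_force": force on the tool from outside, world axes, zero at the start; "moment": the same for the moment, N m; "gripper_width": finger opening in m.
Only numpy, scipy, OpenCV 4.12 (cv2) and the standard library are available. Lean on these libraries where they do the work, as an engineer would, in place of code of your own. Each camera call takes 0.05 s, during which the arm holds its last target.

### The job

On the model-making bench, take the box that runs on the slide rail by its peg and push it along until it is centred under the spout of the station whose pan holds the two wooden balls. Then press that pan's side tab down so that both balls pour through the spout into the box, and let the pan spring back up. Leave the pan of dowels alone, and leave the filled box under the spout.

Things in the scene. Friction and masses are not known exactly. Their poses are not given: they have to be found in the camera images.
- box_floor (a point): Wooden box on the slide rail, open top, outside 110 mm across x 120 mm along the rail x 52 high, walls 5. Point: centre of its inner floor, 25 mm over the table (rim at 72). y runs along the rail, x level across it, away from the robot. Slides only along y, +/-180 mm about the rail's middle (spouts at +/-120, not at the stops), 1.5 N friction, stays put. Not the loose box on the table.
- box_peg (a point): Upright round wooden peg on the box's front bracket, 125 mm from the box's centre towards the robot (box -x). Diameter 18 mm, from 28 to 84 mm above the table; this point is its centre, half-way up (56 mm). Nothing else stands within 60 mm of it. Same axes as the box.
- ball_station_spout (a point): Centre of the open lower mouth (70 x 74 mm inside) of the ball station's fixed square aluminium spout, 82 mm above the table, 10 mm over the box's rim. Its hood rises to 240 mm and reaches 40 mm from here towards the robot. x across the rail away from the robot, y along it. With the box centred, the box floor's centre is straight below.
- ball_pan_tab (a point): Top of the ball pan's plywood tab, 215 mm high, at the tab's middle; it sticks out 65 mm from the pan's +y side, 75 mm long in x. The pan (130 x 80 mm) hinges on a line along y, 89 mm farther in x, 200 mm high; a spring holds it up. Press straight down here: 3 to 8 N, balls roll out after 15-35 mm, firm stop at about 65 mm. Free space below; springs back. Axes as the spout.
- dowel_pan_tab (a point): The same tab of the other station, which looks the same and stands 240 mm away along the rail, its pan holding two short round dowels (24 mm diameter, 56 mm long). Which station is at which end varies. Not to be pressed.
- ball_a_center (a point): Centre of a plain wooden ball, 30 mm diameter, 12 g, lying at the back of the ball pan.
- ball_b_center (a point): Centre of the second, identical ball, beside the first.
Not all that is in view belongs to the job. Leave any purple look-alike of the part that bears ball_a_center alone.

How it is judged:
By the outcome, as a careful person would: the job done as asked, in the order asked, and still so for the second after the job is handed in, with the robot touching nothing.
It also fails if it takes over 45 s, if anything falls off the work surface, if the arm or the gripper's body presses on something with over 40 N, if the wrist force passes 120 N, or if a joint passes its speed limit or range.

## Working session

There is one attempt and no reset: what is moved stays moved. The work goes in short steps, Python scripts to look and compute and a shell command to move; the robot and the scene stay as the last step left them, time stands still between calls to the robot, and variables do not carry over. Pictures are saved under pics/ and viewed, and the job is handed in when it is done.

```bash
mkdir -p pics; cat > h.py <<'E'
import numpy as np, cv2
from plant import r, viewer, order
from scipy.spatial.transform import Rotation as Ro
def cap(n,f):
    c=viewer.capture(n); cv2.imwrite('pics/'+f+'.png',c['pixels']); np.savez('pics/'+f+'.npz',**c); return c
def pts(c):
    d=c['depth']; v,u=np.mgrid[:420,:560]
    P=np.stack([(u-c['cx'])/c['fx']*d,(v-c['cy'])/c['fy']*d,d],-1)
    R=cv2.Rodrigues(np.array(c['rvec'],float))[0]
    return (P-np.array(c['tvec']).ravel())@R
E
python3 - <<'E'
from h import *
s=r.get_state(); print(s)
for n in ('scene','top'): 
    c=cap(n,n+'0'); print(c['rvec'],c['tvec'],c['fx'])
E
```

```text
{'time_s': 0.0, 'joints': array([-4.98416644e+01,  2.05926829e+01,  6.34310351e-01, -2.00216884e-02,
       -7.01351243e+01, -1.65076803e+01]), 'qd': array([-0.03560779,  0.04789363, -0.1088718 , -0.09127834, -0.10118797,
       -0.00977484]), 'joint_torque': array([ 5.36458665e-04, -5.82726073e+01,  2.93063325e+01,  6.99733302e+00,
        6.89477936e-03, -1.80313100e-04]), 'tcp_pos': array([ 0.27057536, -0.6178722 ,  0.22561298]), 'eef_rot': array([ 95.12728681,  89.90462684, 118.77112326]), 'contact_force': array([ 0.7535555 , -0.07644626,  1.38676954]), 'moment': array([-0.01223798, -0.0012658 ,  0.01707666]), 'gripper_width': 0.08723928572138287}
[ 1.22482175  2.05007383 -1.11069032] [ 0.27894548 -0.18763942  1.3649001 ] 482.04595866974927
[ 2.16161285 -2.17123068  0.01772433] [0.05688495 0.61646329 0.82947032] 435.8674784027638
```

View pics/scene0.png

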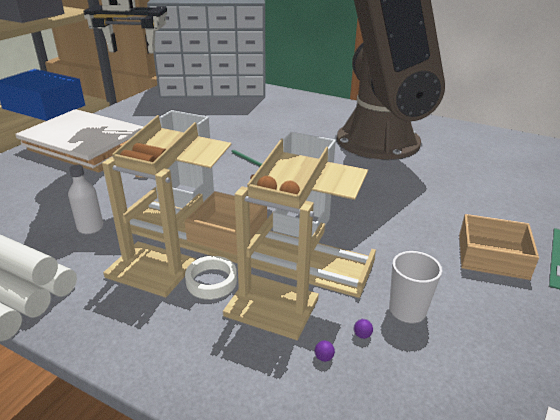

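View pics/top0.png

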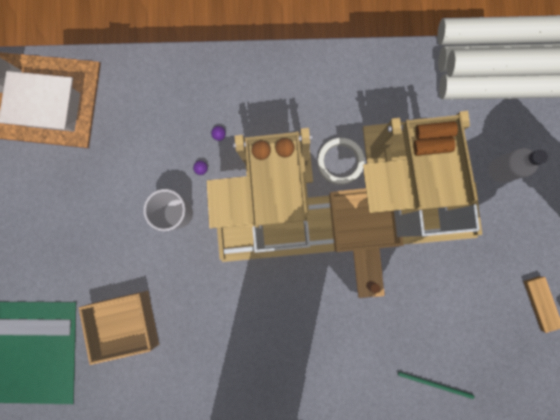

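The ball station is the left one in the top view (balls at ~(261,149) and (285,147)). The peg is at ~(374,287), the ball tab at ~(228,202) and the dowel pan on the right. Now I'll measure these.

```bash
python3 - <<'E'
from h import *
c=dict(np.load('pics/top0.npz')); P=pts(c); np.set_printoptions(precision=4,suppress=True)
for n,(u,v) in dict(peg=(374,287),tab=(228,202),dtab=(388,187),b1=(261,149),b2=(285,147),box=(363,220),spoutgap=(282,240),rimL=(335,215),railF=(240,255),railF2=(450,236),tbl=(300,330)).items():
    print(n,P[v-1:v+2,u-1:u+2].reshape(-1,3).mean(0))
# tab region
def reg(n,u0,u1,v0,v1,z0,z1):
    m=np.zeros((420,560),bool); m[v0:v1,u0:u1]=1; m&=(P[...,2]>z0)&(P[...,2]<z1)
    q=P[m]; 
    if len(q)<5: print(n,len(q));return
    rc=cv2.minAreaRect((q[:,:2]*1000).astype(np.float32)); print(n,len(q),q.mean(0),rc,q[:,2].min(),q[:,2].max())
reg('tab',195,247,165,232,.19,.24)
reg('dtab',355,412,150,215,.19,.24)
reg('peg',355,392,275,300,.075,.1)
reg('box',322,405,180,255,.062,.085)
reg('spoutL',245,312,205,256,.22,.26)
reg('spoutR',415,485,200,240,.22,.26)
big=cv2.resize(c['pixels'][100:310,190:490],None,fx=2.6,fy=2.6,interpolation=cv2.INTER_CUBIC); cv2.imwrite('pics/topz.png',big)
z=np.clip(P[100:310,190:490,2]*900,0,255).astype(np.uint8); cv2.imwrite('pics/topd.png',cv2.resize(cv2.applyColorMap(z,cv2.COLORMAP_JET),None,fx=2.6,fy=2.6,interpolation=0))
E
```

```text
peg [ 0.4788 -0.1205  0.0836]
tab [0.62   0.119  0.2145]
dtab [ 0.6407 -0.121   0.2153]
b1 [0.6966 0.0672 0.2336]
b2 [0.6991 0.0318 0.2336]
box [ 0.6001 -0.1119  0.0246]
spoutgap [0.5621 0.0445 0.0089]
rimL [ 0.6082 -0.0558  0.0564]
railF [0.5328 0.1278 0.0076]
railF2 [ 0.5689 -0.281   0.0084]
tbl [0.386  0.0102 0.0001]
tab 1895 [0.6214 0.1207 0.2145] ((621.4883422851562, 119.89381408691406), (74.6202621459961, 62.71916198730469), 5.195594310760498) 0.20675947281540086 0.22268557964409275
dtab 2323 [ 0.6454 -0.1226  0.2146] ((646.905029296875, -121.33023071289062), (97.46928405761719, 68.11065673828125), 5.192294597625732) 0.19049235930579314 0.23555810153024623
peg 84 [ 0.478  -0.1216  0.0834] ((478.00836181640625, -121.52222442626953), (16.071985244750977, 15.574542999267578), 0.6418845653533936) 0.07831753465004322 0.08685815140575555
box 526 [ 0.5893 -0.0903  0.0716] ((602.0170288085938, -110.35374450683594), (109.89317321777344, 120.1107406616211), 5.299172878265381) 0.062132013958304914 0.08459774352680338
spoutL 494 [0.5779 0.0444 0.2339] ((583.4696044921875, 45.910526275634766), (68.3709716796875, 91.55833435058594), 5.347693920135498) 0.22001183005057245 0.24791960165898658
spoutR 632 [ 0.5943 -0.1994  0.2325] ((597.7978515625, -199.30477905273438), (51.497493743896484, 81.0193099975586), 4.955567836761475) 0.2200011165489063 0.2476910736224293
```

View pics/topz.png

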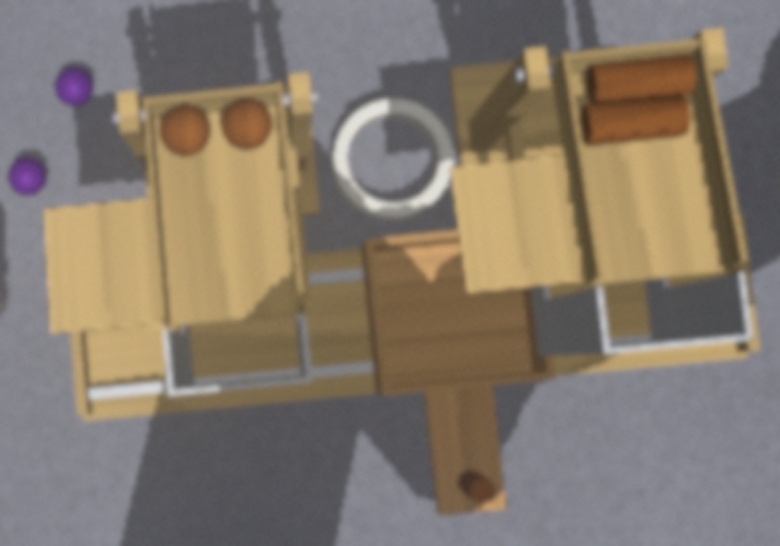

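View pics/topd.png

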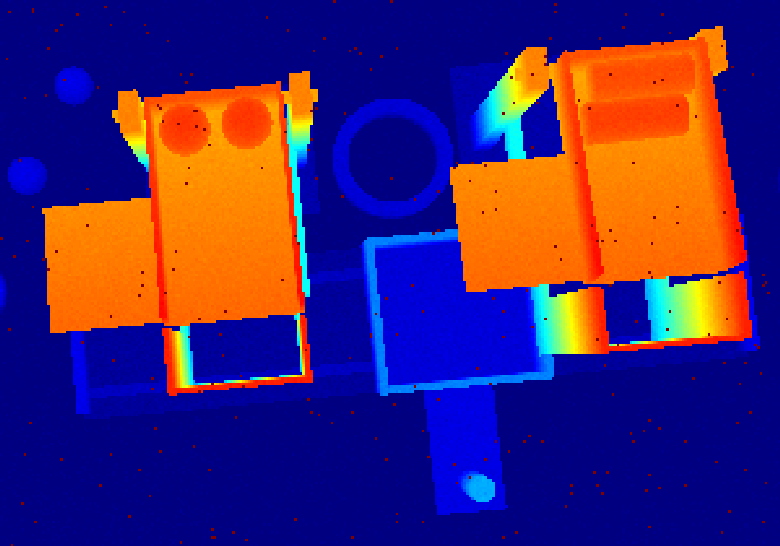

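```bash
python3 - <<'E'
from h import *
np.set_printoptions(precision=1,suppress=True)
t=np.radians(5.25); A=np.array([[np.cos(t),np.sin(t)],[-np.sin(t),np.cos(t)]])
f=lambda p:A@np.array(p)*1000
print('box',f([.602,-.11035]),'peg',f([.478,-.1215]),'tab',f([.6215,.1199]),'balls',f([.6966,.0672]),f([.6991,.0318]))
for n in('top','scene'):
    c=dict(np.load(f'pics/{n}0.npz')); P=pts(c); q=P.reshape(-1,3); L=q.copy(); L[:,:2]=q[:,:2]@A.T; L*=1000
    def sel(x0,x1,y0,y1,z0,z1): 
        m=(L[:,0]>x0)&(L[:,0]<x1)&(L[:,1]>y0)&(L[:,1]<y1)&(L[:,2]>z0)&(L[:,2]<z1); return L[m]
    for nm,a in dict(hoodB=(530,620,-90,90,226,245),hoodD=(530,620,-330,-190,226,245),panB=(600,760,-60,60,216,245),panD=(600,760,-300,-180,216,245),tabB=(550,680,30,130,206,220),tabD=(550,680,-210,-110,206,220),railbase=(520,700,-400,260,3,14)).items():
        s=sel(*a); 
        if len(s)>20: print(n,nm,len(s),np.percentile(s,1,axis=0),np.percentile(s,99,axis=0))
    s=sel(555,575,-60,60,100,226)
    if len(s): print(n,'spoutwalls hist',np.histogram(s[:,1],bins=np.arange(-60,64,4)))
    s=sel(540,580,-80,80,228,245)
    h=np.histogram(s[:,1],bins=np.arange(-60,64,4)); print(h[0])
E
```

```text
box [ 589.4 -165. ] peg [ 464.9 -164.7] tab [629.9  62.5] balls [699.8   3.2] [699.1 -32.3]
top hoodB 334 [551.1 -53.4 227. ] [619.1  26.4 244.7]
top hoodD 625 [ 551.6 -293.4  226.4] [ 619.1 -213.   244.8]
top panB 2172 [600.4 -52.9 216.1] [722.   57.6 243.3]
top panD 3490 [ 600.6 -292.7  216.1] [ 721.9 -184.4  243.3]
top tabB 1938 [593.2  30.7 208.2] [666.1  92.8 219.7]
top tabD 2058 [ 593.8 -209.3  208.2] [ 666.5 -146.6  219.7]
top railbase 4874 [ 534.3 -368.8    3.3] [692.7 222.1  12.7]
top spoutwalls hist (array([ 0,  0, 19,  0,  0,  0,  0,  0,  0,  0,  0,  0,  0,  0,  0,  0,  0,
        0,  0,  0, 84,  0,  0,  0,  0,  0,  0,  0,  0,  0]), array([-60, -56, -52, -48, -44, -40, -36, -32, -28, -24, -20, -16, -12,
        -8,  -4,   0,   4,   8,  12,  16,  20,  24,  28,  32,  36,  40,
        44,  48,  52,  56,  60]))
[ 0 23 27  6  6  5  7  6  6  6  6  5  6  6  6  6  7  5  5  6 27 35  0  0
  0  0  0  0  0  0]
scene hoodB 602 [551.  -52.5 226.2] [618.7  27.1 244.6]
scene hoodD 627 [ 551.4 -293.2  226.1] [ 619.3 -212.4  244.4]
scene panB 1917 [600.8 -52.7 216.1] [723.7  55.7 242.6]
scene panD 2031 [ 601.2 -292.8  216.1] [ 723.7 -185.4  242.6]
scene tabB 1291 [594.7  30.7 206.8] [668.   93.4 219.4]
scene tabD 990 [ 594.3 -209.4  206.7] [ 668.4 -146.   219.5]
scene railbase 5563 [ 536.3 -373.     3.6] [698.5 207.1  13.7]
scene spoutwalls hist (array([ 0,  0, 49,  6, 13,  7,  4,  1,  7,  9,  7,  9, 14, 11, 15,  6, 13,
        8,  3,  0,  0, 92,  0,  0,  0,  0,  0,  0,  0,  0]), array([-60, -56, -52, -48, -44, -40, -36, -32, -28, -24, -20, -16, -12,
        -8,  -4,   0,   4,   8,  12,  16,  20,  24,  28,  32,  36,  40,
        44,  48,  52,  56,  60]))
[ 0  5 46 18 13 17 14 15 14 17 17 15 15 16 15 15 17 17 17 11  7 41  0  0
  0  0  0  0  0  0]
```

```bash
cat >> h.py <<'E'
t=np.radians(5.25); A2=np.array([[np.cos(t),np.sin(t)],[-np.sin(t),np.cos(t)]])
def goto(xl,yl,z,jaw):  # rail-frame mm, z mm; jaw: 'y' or 'x' of rail frame
    s=r.get_state(); R=Ro.from_euler('xyz',s['eef_rot'],degrees=True)
    p=np.r_[A2.T@np.array([xl,yl])/1000,z/1000]
    d=R.inv().apply(p-s['tcp_pos'])
    xa=np.array([0,0,-1.]); j=np.r_[A2.T@np.array([0,1.] if jaw=='y' else [1.,0]),0]
    print('t',s['time_s'],'shift',d.round(4),'F',s['contact_force'].round(2),'w',s['gripper_width'].round(4),'q',s['joints'].round(1))
    pl=A2@s['tcp_pos'][:2]*1000; print('now rail xy z',pl.round(1),(s['tcp_pos'][2]*1000).round(1))
    for sg in(1,-1):
        T=np.c_[xa,sg*j,np.cross(xa,sg*j)]
        print('rotvec',np.degrees((R.inv()*Ro.from_matrix(T)).as_rotvec()).round(2))
E
python3 - <<'E'
from h import *
print(Ro.from_euler('xyz',r.get_state()['eef_rot'],degrees=True).as_matrix().round(2))
goto(464.9,-164.9,140,'y'); goto(464.9,-164.9,140,'x')
c=dict(np.load('pics/scene0.npz')); L=pts(c).reshape(-1,3); L[:,:2]=L[:,:2]@A2.T
c=dict(np.load('pics/top0.npz')); M=pts(c).reshape(-1,3); M[:,:2]=M[:,:2]@A2.T
for Q in(L,M):
  Q=Q[(Q[:,0]>.69)&(Q[:,0]<.76)&(Q[:,1]>.032)&(Q[:,1]<.075)&(Q[:,2]>.15)]; print('post',np.percentile(Q,[1,99],axis=0).round(3))
E
```

```text
[[-0.   -0.4   0.92]
 [ 0.    0.92  0.4 ]
 [-1.    0.   -0.  ]]Traceback (most recent call last):
  File "<stdin>", line 3, in <module>
  File "h.py", line 17, in goto
    print('t',s['time_s'],'shift',d.round(4),'F',s['contact_force'].round(2),'w',s['gripper_width'].round(4),'q',s['joints'].round(1))
                                                                                 ^^^^^^^^^^^^^^^^^^^^^^^^
AttributeError: 'float' object has no attribute 'round'
```

```bash
sed -i "s/s\['gripper_width'\].round(4)/round(s['gripper_width'],4)/" h.py
python3 - <<'E'
from h import *
goto(464.9,-164.9,140,'y'); goto(464.9,-164.9,140,'x')
c=dict(np.load('pics/scene0.npz')); L=pts(c).reshape(-1,3); L[:,:2]=L[:,:2]@A2.T
c=dict(np.load('pics/top0.npz')); M=pts(c).reshape(-1,3); M[:,:2]=M[:,:2]@A2.T
for Q in(L,M):
  Q=Q[(Q[:,0]>.69)&(Q[:,0]<.76)&(Q[:,1]>.032)&(Q[:,1]<.075)&(Q[:,2]>.15)]; print('post',np.percentile(Q,[1,99],axis=0).round(3))
E
```

```text
t 0.1 shift [0.0862 0.3712 0.3891] F [-0.02 -0.33  0.33] w 0.0877 q [-49.8  20.6   0.6  -0.  -70.1 -16.5]
now rail xy z [ 212.9 -640.1] 225.7
rotvec [18.39 -0.02 -0.08]
rotvec [-1.6161e+02  1.2000e-01 -3.0000e-02]
t 0.1 shift [0.0862 0.3712 0.3891] F [-0.02 -0.33  0.33] w 0.0877 q [-49.8  20.6   0.6  -0.  -70.1 -16.5]
now rail xy z [ 212.9 -640.1] 225.7
rotvec [ 1.0839e+02 -9.0000e-02 -5.0000e-02]
rotvec [-7.161e+01  5.000e-02 -8.000e-02]
post [[0.707 0.032 0.151]
 [0.733 0.048 0.212]]
post [[0.707 0.032 0.154]
 [0.73  0.048 0.214]]
```

```bash
python3 -m creep '[{"ax":3,"ty":0.015,"tz":0.016},{"ax":8,"ty":0.045,"tz":0.047},{"ax":12,"ty":0.075,"tz":0.079},{"ax":16,"ty":0.105,"tz":0.110},{"ax":18.4,"ty":0.135,"tz":0.142}]'
python3 -c "
from h import *
goto(464.9,-164.9,140,'y')"
```

```text
t 0.1 shift [0.0862 0.3712 0.3891] F [-0.02 -0.33  0.33] w 0.0877 q [-49.8  20.6   0.6  -0.  -70.1 -16.5]
now rail xy z [ 212.9 -640.1] 225.7
rotvec [18.39 -0.02 -0.08]
rotvec [-1.6161e+02  1.2000e-01 -3.0000e-02]invalid input
```

```bash
python3 -m creep '[{"ax":3,"ay":0,"az":0,"tx":0,"ty":0.015,"tz":0.016,"fingers":0.087},{"ax":8,"ay":0,"az":0,"tx":0,"ty":0.045,"tz":0.047,"fingers":0.087},{"ax":12,"ay":0,"az":0,"tx":0,"ty":0.075,"tz":0.079,"fingers":0.087},{"ax":16,"ay":0,"az":0,"tx":0,"ty":0.105,"tz":0.110,"fingers":0.087},{"ax":18.4,"ay":0,"az":0,"tx":0,"ty":0.135,"tz":0.142,"fingers":0.087}]'
python3 -c "
from h import *
goto(464.9,-164.9,140,'y')"
```

```text
time_s: 0.6
tcp_pos: [0.3468, -0.436, 0.2262]
eef_rot: [133.5, 90.0, 138.6]
contact_force: [0.7, 0.3, -0.7]
gripper_width: 0.0873
t 0.6 shift [0.0862 0.3015 0.1586] F [ 0.67  0.29 -0.68] w 0.0873 q [-31.4   9.5 -14.4  -0.  -66.1 -53.6]
now rail xy z [ 305.4 -465.9] 226.2
rotvec [-0.18 -0.03 -0.03]
rotvec [ 1.7982e+02 -4.0000e-02  4.0000e-02]
```

```bash
python3 -m creep '[{"ax":0,"ay":0,"az":0,"tx":0,"ty":0.035,"tz":0.019,"fingers":0.087},{"ax":0,"ay":0,"az":0,"tx":0,"ty":0.070,"tz":0.038,"fingers":0.087},{"ax":0,"ay":0,"az":0,"tx":0,"ty":0.105,"tz":0.057,"fingers":0.087},{"ax":0,"ay":0,"az":0,"tx":0,"ty":0.140,"tz":0.076,"fingers":0.087},{"ax":0,"ay":0,"az":0,"tx":0,"ty":0.175,"tz":0.095,"fingers":0.087}]'
python3 -m creep '[{"ax":0,"ay":0,"az":0,"tx":0,"ty":0.035,"tz":0.019,"fingers":0.087},{"ax":0,"ay":0,"az":0,"tx":0.01,"ty":0.070,"tz":0.037,"fingers":0.087},{"ax":0,"ay":0,"az":0,"tx":0.03,"ty":0.100,"tz":0.051,"fingers":0.087},{"ax":0,"ay":0,"az":0,"tx":0.05,"ty":0.120,"tz":0.061,"fingers":0.087},{"ax":0,"ay":0,"az":0,"tx":0.07,"ty":0.1265,"tz":0.0636,"fingers":0.087}]'
python3 -c "
from h import *
goto(464.9,-164.9,140,'y')
goto(464.9,-164.9,40,'y')
cap('wrist','w1')"
```

```text
time_s: 1.1
tcp_pos: [0.4254, -0.2531, 0.2264]
eef_rot: [117.2, 90.0, 122.5]
contact_force: [0.9, -0.5, -0.7]
gripper_width: 0.0872
time_s: 1.6
tcp_pos: [0.4776, -0.121, 0.1558]
eef_rot: [23.5, 90.0, 28.9]
contact_force: [0.4, 0.4, 0.1]
gripper_width: 0.0869
t 1.6 shift [ 0.0158 -0.0007  0.0003] F [0.42 0.44 0.06] w 0.0869 q [  8.7   6.8 -27.6  -0.  -55.5 -93.3]
now rail xy z [ 464.6 -164.2] 155.8
rotvec [ 0.12  0.02 -0.01]
rotvec [-1.7988e+02  2.0000e-02  4.0000e-02]
t 1.6 shift [ 0.1158 -0.0008  0.0003] F [0.42 0.44 0.06] w 0.0869 q [  8.7   6.8 -27.6  -0.  -55.5 -93.3]
now rail xy z [ 464.6 -164.2] 155.8
rotvec [ 0.12  0.02 -0.01]
rotvec [-1.7988e+02  2.0000e-02  4.0000e-02]
```

View pics/w1.png

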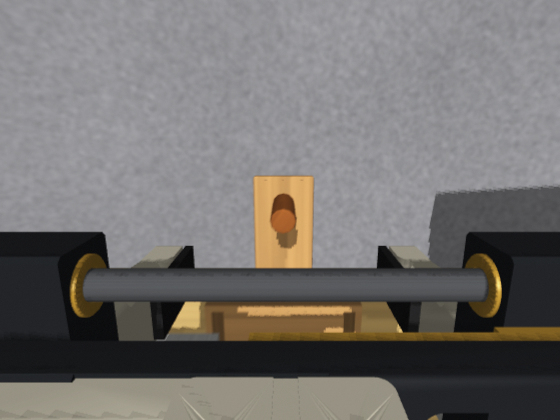

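The peg top at px (284,221) is centred between the fingers. I'll descend and grip.

```bash
python3 -m creep '[{"ax":0,"ay":0,"az":0,"tx":0.03,"ty":0,"tz":0,"fingers":0.087},{"ax":0,"ay":0,"az":0,"tx":0.06,"ty":0,"tz":0,"fingers":0.087},{"ax":0,"ay":0,"az":0,"tx":0.085,"ty":0,"tz":0,"fingers":0.087},{"ax":0,"ay":0,"az":0,"tx":0.105,"ty":0,"tz":0,"fingers":0.087},{"ax":0,"ay":0,"az":0,"tx":0.115,"ty":0,"tz":0,"fingers":0.087}]' 15
python3 -m creep '[{"ax":0,"ay":0,"az":0,"tx":0,"ty":0,"tz":0,"fingers":0.03},{"ax":0,"ay":0,"az":0,"tx":0,"ty":0,"tz":0,"fingers":0.03},{"ax":0,"ay":0,"az":0,"tx":0,"ty":0,"tz":0,"fingers":0.01},{"ax":0,"ay":0,"az":0,"tx":0,"ty":0,"tz":0,"fingers":0.01},{"ax":0,"ay":0,"az":0,"tx":0,"ty":0,"tz":0,"fingers":0.01}]' 15
python3 -c "
from h import *
goto(464.9,-13.2,40,'y')"
```

```text
time_s: 2.15
tcp_pos: [0.4759, -0.1234, 0.0402]
eef_rot: [179.8, 89.8, -174.9]
contact_force: [-0.6, 0.8, -0.1]
gripper_width: 0.0868
time_s: 2.65
tcp_pos: [0.4774, -0.1229, 0.0423]
eef_rot: [2.8, 89.9, 8.0]
contact_force: [0.3, 0.9, 0.4]
gripper_width: 0.0529
t 2.65 shift [0.0023 0.1528 0.0007] F [0.3  0.91 0.41] w 0.0529 q [  8.5  15.4 -35.3   0.  -39.3 -93.2]
now rail xy z [ 464.2 -166. ] 42.3
rotvec [ 0.    0.08 -0.  ]
rotvec [-1.8e+02  1.0e-02  1.3e-01]
```

Fingers are slow, so I'll keep closing.

```bash
python3 -m creep '[{"ax":0,"ay":0,"az":0,"tx":0,"ty":0,"tz":0,"fingers":0.01},{"ax":0,"ay":0,"az":0,"tx":0,"ty":0,"tz":0,"fingers":0.01},{"ax":0,"ay":0,"az":0,"tx":0,"ty":0,"tz":0,"fingers":0.01},{"ax":0,"ay":0,"az":0,"tx":0,"ty":0,"tz":0,"fingers":0.01},{"ax":0,"ay":0,"az":0,"tx":0,"ty":0,"tz":0,"fingers":0.01}]' 15
python3 -m creep '[{"ax":0,"ay":0,"az":0,"tx":0,"ty":0,"tz":0,"fingers":0.01},{"ax":0,"ay":0,"az":0,"tx":0,"ty":0,"tz":0,"fingers":0.01},{"ax":0,"ay":0,"az":0,"tx":0,"ty":0,"tz":0,"fingers":0.01}]' 15
python3 -c "
from h import *
goto(464.9,-13.2,40,'y')"
```

```text
time_s: 3.15
tcp_pos: [0.477, -0.1229, 0.0416]
eef_rot: [-173.4, 90.0, -168.2]
contact_force: [0.5, 0.4, 1.6]
gripper_width: 0.0173
time_s: 3.45
tcp_pos: [0.477, -0.1229, 0.0415]
eef_rot: [158.6, 90.0, 163.8]
contact_force: [-1.3, 0.9, 0.7]
gripper_width: 0.018
t 3.45 shift [0.0015 0.1528 0.0011] F [-1.25  0.87  0.73] w 0.018 q [  8.5  15.5 -35.3  -0.  -39.2 -93.2]
now rail xy z [ 463.8 -166. ] 41.5
rotvec [-0. -0. -0.]
rotvec [180.  -0.   0.]
```

```bash
python3 -m creep '[{"ax":0,"ay":0,"az":0,"tx":0,"ty":0.008,"tz":0,"fingers":0.01},{"ax":0,"ay":0,"az":0,"tx":0,"ty":0.023,"tz":0,"fingers":0.01},{"ax":0,"ay":0,"az":0,"tx":0,"ty":0.040,"tz":0,"fingers":0.01},{"ax":0,"ay":0,"az":0,"tx":0,"ty":0.058,"tz":0,"fingers":0.01},{"ax":0,"ay":0,"az":0,"tx":0,"ty":0.076,"tz":0,"fingers":0.01}]' 15
python3 -m creep '[{"ax":0,"ay":0,"az":0,"tx":0,"ty":0.018,"tz":0,"fingers":0.01},{"ax":0,"ay":0,"az":0,"tx":0,"ty":0.036,"tz":0,"fingers":0.01},{"ax":0,"ay":0,"az":0,"tx":0,"ty":0.054,"tz":0,"fingers":0.01},{"ax":0,"ay":0,"az":0,"tx":0,"ty":0.068,"tz":0,"fingers":0.01},{"ax":0,"ay":0,"az":0,"tx":0,"ty":0.076,"tz":0,"fingers":0.01}]' 15
python3 -m creep '[{"ax":0,"ay":0,"az":0,"tx":0,"ty":0,"tz":0,"fingers":0.01},{"ax":0,"ay":0,"az":0,"tx":0,"ty":0,"tz":0,"fingers":0.01}]' 15
python3 -c "
from h import *
goto(464.9,-13.2,40,'y')"
```

```text
time_s: 3.95
tcp_pos: [0.4698, -0.0466, 0.0416]
eef_rot: [-108.1, 90.0, -102.9]
contact_force: [1.6, -2.6, -1.4]
gripper_width: 0.0177
time_s: 4.45
tcp_pos: [0.4627, 0.0294, 0.0415]
eef_rot: [-148.6, 90.0, -143.2]
contact_force: [-0.2, -2.4, 0.3]
gripper_width: 0.018
time_s: 4.65
tcp_pos: [0.4629, 0.0286, 0.0416]
eef_rot: [146.6, 90.0, 151.9]
contact_force: [-3.4, 0.0, 1.8]
gripper_width: 0.0178
t 4.65 shift [0.0016 0.0007 0.0014] F [-3.43  0.    1.8 ] w 0.0178 q [  27.9   13.1  -38.8   -0.   -38.1 -112.7]
now rail xy z [463.5 -13.9] 41.6
rotvec [ 0.02 -0.02 -0.01]
rotvec [-1.7998e+02  2.0000e-02 -2.0000e-02]
```

```bash
python3 -c "
from h import *
cap('scene','s2');cap('top','t2')
for n in('s2','t2'):
    c=dict(np.load('pics/%s.npz'%n)); L=pts(c).reshape(-1,3); L[:,:2]=L[:,:2]@A2.T; L*=1000
    for a in((525,655,-110,80,62,76),(525,655,-110,80,40,64),(440,530,-60,40,20,32)):
        m=(L[:,0]>a[0])&(L[:,0]<a[1])&(L[:,1]>a[2])&(L[:,1]<a[3])&(L[:,2]>a[4])&(L[:,2]<a[5]); q=L[m]
        if len(q)>10: print(n,a[4:],len(q),np.percentile(q,[2,98],axis=0).round(1).tolist(), np.histogram(q[:,1],bins=np.arange(-90,70,5))[0])
"
```

```text
s2 (62, 76) 570 [[536.1, -66.8, 62.4], [645.9, 47.1, 72.9]] [  0   0   0   0  14  15  20  23  20  24  20  18  13  17  17  16  26  24
   6   0   0   1  12  27  35  32  82 108   0   0   0]
s2 (40, 64) 919 [[537.2, -69.1, 40.6], [645.9, 47.2, 63.6]] [  0   0   0  14  86  30  31  40  32  30  33  27  35  27  28  28  34  33
   8   0   1  19  34  56  54  34  32 173   0   0   0]
s2 (20, 32) 37 [[444.6, 2.2, 23.0], [469.4, 11.8, 28.9]] [ 0  0  0  0  0  0  0  0  0  0  0  0  0  0  0  0  0  0  6 20 11  0  0  0
  0  0  0  0  0  0  0]
t2 (62, 76) 443 [[534.4, -72.7, 66.1], [641.2, 46.5, 74.6]] [ 0  0  0 99 89 13  9  8  8  7  9  8  7  8  9  8  7  8  9  9  6  9  8  8
  7  9 44 37  0  0  0]
t2 (40, 64) 54 [[539.1, -68.2, 40.9], [639.1, 42.1, 63.2]] [ 0  0  0  0 28  1  0  2  1  0  0  3  1  0  0  2  1  0  1  2  1  0  1  3
  1  0  6  0  0  0  0]
t2 (20, 32) 489 [[493.8, -36.8, 25.3], [529.1, 10.8, 30.9]] [ 0  0  0  0  0  0  0  0  0  0 26 47 47 54 52 48 53 51 48 47 16  0  0  0
  0  0  0  0  0  0  0]
```

View pics/t2.png

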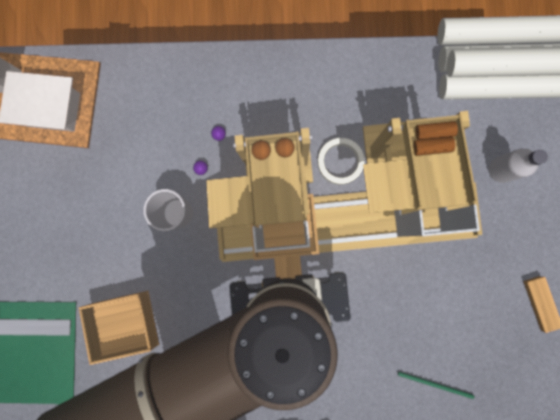

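View pics/s2.png

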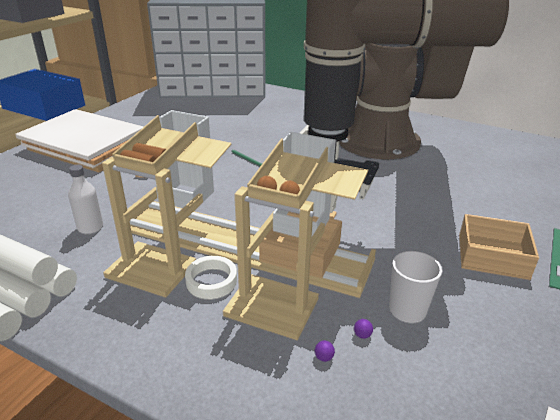

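The box sits at -73 to +46.7 mm along the rail, so its centre is at -13.2 and the spout centre is at -13.2. I'll release it and rise.

```bash
python3 -m creep '[{"ax":0,"ay":0,"az":0,"tx":0,"ty":0,"tz":0,"fingers":0.06},{"ax":0,"ay":0,"az":0,"tx":0,"ty":0,"tz":0,"fingers":0.06},{"ax":0,"ay":0,"az":0,"tx":0,"ty":0,"tz":0,"fingers":0.06},{"ax":0,"ay":0,"az":0,"tx":0,"ty":0,"tz":0,"fingers":0.06},{"ax":0,"ay":0,"az":0,"tx":0,"ty":0,"tz":0,"fingers":0.06}]' 15
python3 -m creep '[{"ax":0,"ay":0,"az":0,"tx":-0.01,"ty":0,"tz":0,"fingers":0.06},{"ax":0,"ay":0,"az":0,"tx":-0.03,"ty":0,"tz":0,"fingers":0.06},{"ax":0,"ay":0,"az":0,"tx":-0.06,"ty":0,"tz":0,"fingers":0.05},{"ax":0,"ay":0,"az":0,"tx":-0.1,"ty":0,"tz":0,"fingers":0.0},{"ax":0,"ay":0,"az":0,"tx":-0.14,"ty":0,"tz":0,"fingers":0.0}]' 15
python3 -m creep '[{"ax":0,"ay":0,"az":0,"tx":-0.04,"ty":0,"tz":0,"fingers":0.0},{"ax":0,"ay":0,"az":0,"tx":-0.08,"ty":0,"tz":0,"fingers":0.0},{"ax":0,"ay":0,"az":0,"tx":-0.11,"ty":0,"tz":0,"fingers":0.0},{"ax":0,"ay":0,"az":0,"tx":-0.13,"ty":0,"tz":0,"fingers":0.0},{"ax":0,"ay":0,"az":0,"tx":-0.14,"ty":0,"tz":0,"fingers":0.0}]' 15
python3 -c "
from h import *
goto(622,72,300,'x')"
```

```text
time_s: 5.25
tcp_pos: [0.4632, 0.0284, 0.0416]
eef_rot: [12.2, 90.0, 17.4]
contact_force: [0.2, -0.3, 0.7]
gripper_width: 0.0523
time_s: 5.75
tcp_pos: [0.4627, 0.0282, 0.1837]
eef_rot: [-128.8, 90.0, -123.5]
contact_force: [0.8, -0.2, -0.2]
gripper_width: 0.0417
time_s: 6.25
tcp_pos: [0.4634, 0.0284, 0.3244]
eef_rot: [16.0, 89.8, 21.3]
contact_force: [0.1, 0.0, -2.0]
gripper_width: 0.0026
t 6.25 shift [0.025  0.086  0.1578] F [ 0.06  0.01 -1.95] w 0.0026 q [  27.9   -3.   -15.1    0.   -77.7 -112.7]
now rail xy z [464.1 -14.1] 324.4
rotvec [90.01  0.12 -0.21]
rotvec [-89.99   0.21   0.12]
```

```bash
python3 -m creep '[{"ax":-8,"ay":0,"az":0,"tx":0,"ty":0.016,"tz":0.03,"fingers":0.0},{"ax":-16,"ay":0,"az":0,"tx":0,"ty":0.034,"tz":0.062,"fingers":0.0},{"ax":-24,"ay":0,"az":0,"tx":0,"ty":0.052,"tz":0.095,"fingers":0.0},{"ax":-32,"ay":0,"az":0,"tx":0,"ty":0.070,"tz":0.128,"fingers":0.0},{"ax":-40,"ay":0,"az":0,"tx":0,"ty":0.086,"tz":0.158,"fingers":0.0}]'
python3 -m creep '[{"ax":-8,"ay":0,"az":0,"tx":0,"ty":0,"tz":0,"fingers":0.0},{"ax":-16,"ay":0,"az":0,"tx":0,"ty":0,"tz":0,"fingers":0.0},{"ax":-24,"ay":0,"az":0,"tx":0,"ty":0,"tz":0,"fingers":0.0},{"ax":-32,"ay":0,"az":0,"tx":0,"ty":0,"tz":0,"fingers":0.0},{"ax":-40,"ay":0,"az":0,"tx":0,"ty":0,"tz":0,"fingers":0.0}]'
python3 -m creep '[{"ax":-6,"ay":0,"az":0,"tx":0,"ty":0,"tz":0,"fingers":0.0},{"ax":-10,"ay":0,"az":0,"tx":0,"ty":0,"tz":0,"fingers":0.0},{"ax":-10,"ay":0,"az":0,"tx":0,"ty":0,"tz":0,"fingers":0.0}]'
python3 -c "
from h import *
goto(622,72,230,'x')"
```

```text
time_s: 6.75
tcp_pos: [0.6134, 0.1294, 0.3207]
eef_rot: [155.2, 89.9, -159.2]
contact_force: [0.4, -0.1, 0.6]
gripper_width: 0.0004
time_s: 7.25
tcp_pos: [0.6121, 0.1284, 0.3208]
eef_rot: [115.3, 89.9, -159.1]
contact_force: [-0.2, 0.2, 0.2]
gripper_width: 0.0003
time_s: 7.55
tcp_pos: [0.6121, 0.1284, 0.3209]
eef_rot: [103.2, 89.9, -161.5]
contact_force: [-0.5, -0.4, 1.0]
gripper_width: 0.0004
t 7.55 shift [ 0.0909 -0.0008  0.0001] F [-0.5  -0.41  0.97] w 0.0004 q [ 29.7  13.5   2.9  -0.  -79.5 -24.4]
now rail xy z [621.3  71.9] 320.9
rotvec [-1.7994e+02  1.2000e-01 -3.0000e-02]
rotvec [ 0.06 -0.02 -0.08]
```

```bash
python3 -m creep '[{"ax":0,"ay":0,"az":0,"tx":0.03,"ty":0,"tz":0,"fingers":0.0},{"ax":0,"ay":0,"az":0,"tx":0.055,"ty":0,"tz":0,"fingers":0.0},{"ax":0,"ay":0,"az":0,"tx":0.075,"ty":0,"tz":0,"fingers":0.0},{"ax":0,"ay":0,"az":0,"tx":0.09,"ty":0,"tz":0,"fingers":0.0},{"ax":0,"ay":0,"az":0,"tx":0.095,"ty":0,"tz":0,"fingers":0.0}]'
python3 -c "
from h import *
goto(622,72,170,'x')
cap('scene','s3')
c=dict(np.load('pics/s3.npz')); L=pts(c).reshape(-1,3); L[:,:2]=L[:,:2]@A2.T; L*=1000
a=(525,655,-110,80,50,73)
m=(L[:,0]>a[0])&(L[:,0]<a[1])&(L[:,1]>a[2])&(L[:,1]<a[3])&(L[:,2]>a[4])&(L[:,2]<a[5]); q=L[m];print(np.percentile(q,[1,99],axis=0).round(1))
"
```

```text
time_s: 8.05
tcp_pos: [0.6114, 0.1281, 0.2243]
eef_rot: [106.0, 89.8, -158.9]
contact_force: [-0.5, 0.5, 0.2]
gripper_width: 0.0002
t 8.05 shift [ 0.0543 -0.0016  0.0004] F [-0.52  0.47  0.19] w 0.0002 q [ 29.7  16.1  -6.   -0.  -68.1 -24.6]
now rail xy z [620.6  71.6] 224.3
rotvec [ 1.7987e+02 -3.2000e-01  9.0000e-02]
rotvec [-0.13 -0.06 -0.2 ]
[[536.  -69.2  50.3]
 [646.   46.9  72.7]]
```

View pics/s3.png

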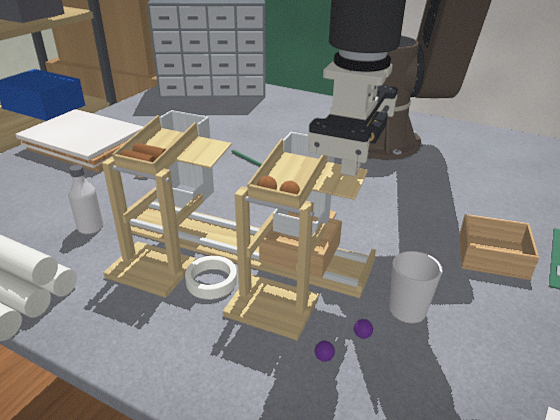

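The box held its place (still to y' 46.9 mm) and the balls are still in the pan at (267,183) and (290,187). I'll press.

```bash
python3 -m creep '[{"ax":0,"ay":0,"az":0,"tx":0.007,"ty":0,"tz":0,"fingers":0.0},{"ax":0,"ay":0,"az":0,"tx":0.014,"ty":0,"tz":0,"fingers":0.0},{"ax":0,"ay":0,"az":0,"tx":0.020,"ty":0,"tz":0,"fingers":0.0},{"ax":0,"ay":0,"az":0,"tx":0.026,"ty":0,"tz":0,"fingers":0.0},{"ax":0,"ay":0,"az":0,"tx":0.032,"ty":0,"tz":0,"fingers":0.0}]'
python3 -m creep '[{"ax":0,"ay":0,"az":0,"tx":0.004,"ty":0,"tz":0,"fingers":0.0},{"ax":0,"ay":0,"az":0,"tx":0.008,"ty":0,"tz":0,"fingers":0.0},{"ax":0,"ay":0,"az":0,"tx":0.012,"ty":0,"tz":0,"fingers":0.0},{"ax":0,"ay":0,"az":0,"tx":0.016,"ty":0,"tz":0,"fingers":0.0},{"ax":0,"ay":0,"az":0,"tx":0.018,"ty":0,"tz":0,"fingers":0.0}]'
python3 -c "
from h import *
goto(622,72,170,'x')
cap('scene','s4')"
```

```text
time_s: 8.6
tcp_pos: [0.6126, 0.1286, 0.1945]
eef_rot: [-71.9, 90.0, 23.3]
contact_force: [-1.4, -0.1, 3.4]
gripper_width: 0.0003
time_s: 9.1
tcp_pos: [0.6137, 0.1288, 0.177]
eef_rot: [-83.7, 89.9, 11.5]
contact_force: [3.1, -0.3, 6.5]
gripper_width: 0.0006
t 9.1 shift [ 0.0069  0.0009 -0.0001] F [ 3.11 -0.26  6.49] w 0.0006 q [ 29.7  18.   -9.8   0.  -62.1 -24.4]
now rail xy z [622.9  72.1] 177.0
rotvec [-1.7999e+02 -2.1000e-01  2.0000e-02]
rotvec [0.01 0.01 0.13]
```

View pics/s4.png

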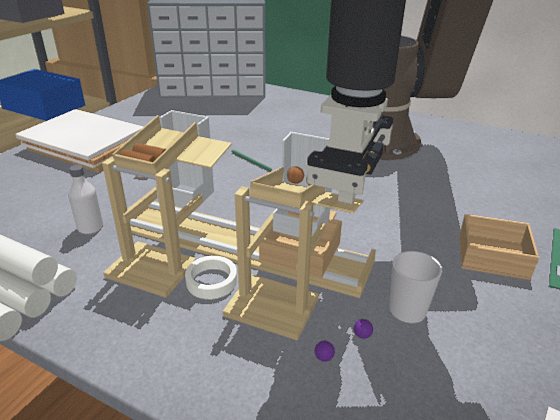

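One ball is at (295,175), rolling forward. I'll press a little further and hold.

```bash
python3 -m creep '[{"ax":0,"ay":0,"az":0,"tx":0.004,"ty":0,"tz":0,"fingers":0.0},{"ax":0,"ay":0,"az":0,"tx":0.007,"ty":0,"tz":0,"fingers":0.0},{"ax":0,"ay":0,"az":0,"tx":0.01,"ty":0,"tz":0,"fingers":0.0},{"ax":0,"ay":0,"az":0,"tx":0.01,"ty":0,"tz":0,"fingers":0.0},{"ax":0,"ay":0,"az":0,"tx":0.01,"ty":0,"tz":0,"fingers":0.0}]'
python3 -m creep '[{"ax":0,"ay":0,"az":0,"tx":0,"ty":0,"tz":0,"fingers":0.0},{"ax":0,"ay":0,"az":0,"tx":0,"ty":0,"tz":0,"fingers":0.0},{"ax":0,"ay":0,"az":0,"tx":0,"ty":0,"tz":0,"fingers":0.0},{"ax":0,"ay":0,"az":0,"tx":0,"ty":0,"tz":0,"fingers":0.0},{"ax":0,"ay":0,"az":0,"tx":0,"ty":0,"tz":0,"fingers":0.0}]'
python3 -c "
from h import *
cap('scene','s5');cap('top','t5');cap('wrist','w5')
cv2.imwrite('pics/m5.png',cv2.resize(np.hstack([cv2.imread('pics/s5.png')[100:310,180:420],cv2.imread('pics/t5.png')[100:310,180:420]]),None,fx=1.6,fy=1.6))"
```

```text
time_s: 9.65
tcp_pos: [0.6134, 0.1287, 0.1672]
eef_rot: [-81.2, 89.9, 14.1]
contact_force: [1.7, 0.5, 6.7]
gripper_width: -0.0001
time_s: 10.15
tcp_pos: [0.6133, 0.1287, 0.1673]
eef_rot: [-80.4, 89.9, 14.9]
contact_force: [0.6, -0.1, 6.3]
gripper_width: 0.0003
```

View pics/m5.png

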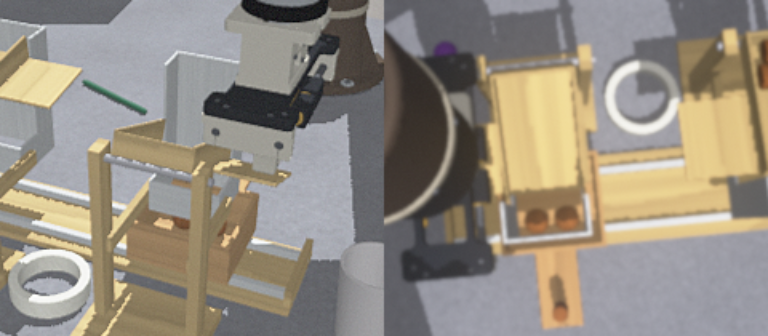

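View pics/w5.png

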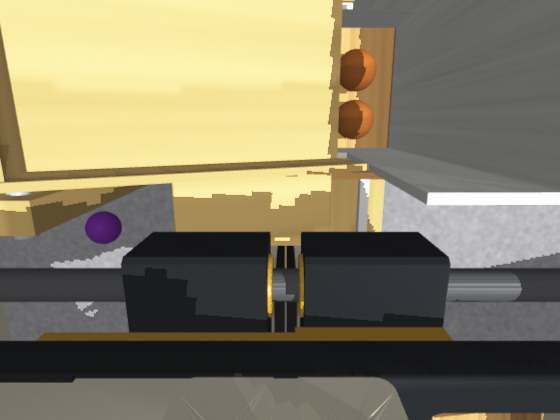

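The top crop shows both balls side by side in the box, below the spout, and the wrist view agrees (balls at (356,70) and (354,119)). The pan is empty. I'll raise the tool slowly so the pan follows.

```bash
python3 -m creep '[{"ax":0,"ay":0,"az":0,"tx":-0.01,"ty":0,"tz":0,"fingers":0.0},{"ax":0,"ay":0,"az":0,"tx":-0.02,"ty":0,"tz":0,"fingers":0.0},{"ax":0,"ay":0,"az":0,"tx":-0.03,"ty":0,"tz":0,"fingers":0.0},{"ax":0,"ay":0,"az":0,"tx":-0.04,"ty":0,"tz":0,"fingers":0.0},{"ax":0,"ay":0,"az":0,"tx":-0.05,"ty":0,"tz":0,"fingers":0.0}]'
python3 -m creep '[{"ax":0,"ay":0,"az":0,"tx":-0.02,"ty":0,"tz":0,"fingers":0.0},{"ax":0,"ay":0,"az":0,"tx":-0.05,"ty":0,"tz":0,"fingers":0.0},{"ax":0,"ay":0,"az":0,"tx":-0.08,"ty":0,"tz":0,"fingers":0.0},{"ax":0,"ay":0,"az":0,"tx":-0.11,"ty":0,"tz":0,"fingers":0.0},{"ax":0,"ay":0,"az":0,"tx":-0.12,"ty":0,"tz":0,"fingers":0.0}]'
python3 -m creep '[{"ax":0,"ay":0,"az":0,"tx":-0.01,"ty":0,"tz":0,"fingers":0.0},{"ax":0,"ay":0,"az":0,"tx":-0.01,"ty":0,"tz":0,"fingers":0.0},{"ax":0,"ay":0,"az":0,"tx":-0.01,"ty":0,"tz":0,"fingers":0.0},{"ax":0,"ay":0,"az":0,"tx":-0.01,"ty":0,"tz":0,"fingers":0.0},{"ax":0,"ay":0,"az":0,"tx":-0.01,"ty":0,"tz":0,"fingers":0.0}]'
python3 -c "
from h import *
cap('scene','s6');cap('top','t6')
cv2.imwrite('pics/m6.png',cv2.resize(np.hstack([cv2.imread('pics/s6.png')[100:310,100:380],cv2.imread('pics/t6.png')[100:310,200:480]]),None,fx=1.4,fy=1.4))
c=dict(np.load('pics/s6.npz')); L=pts(c).reshape(-1,3); L[:,:2]=L[:,:2]@A2.T; L*=1000
for a in((525,655,-110,80,50,73),(590,670,32,95,150,225)):
  m=(L[:,0]>a[0])&(L[:,0]<a[1])&(L[:,1]>a[2])&(L[:,1]<a[3])&(L[:,2]>a[4])&(L[:,2]<a[5]); q=L[m];print(np.percentile(q,[1,50,99],axis=0).round(1))
"
```

```text
time_s: 10.8
tcp_pos: [0.6133, 0.1286, 0.2179]
eef_rot: [-84.4, 89.9, 10.8]
contact_force: [1.0, 0.3, -0.1]
gripper_width: 0.0001
time_s: 11.3
tcp_pos: [0.6139, 0.1288, 0.3407]
eef_rot: [-76.5, 89.7, 18.8]
contact_force: [-0.1, -0.1, 0.5]
gripper_width: 0.0002
time_s: 11.8
tcp_pos: [0.6123, 0.1285, 0.3455]
eef_rot: [107.9, 89.9, -156.9]
contact_force: [-0.5, 0.1, 0.7]
gripper_width: 0.0006
[[535.7 -69.3  50.3]
 [641.8  -1.6  63.1]
 [646.3  46.8  72.5]]
[[594.   32.7 206. ]
 [634.3  63.7 213.2]
 [668.2  93.5 219.3]]
```

View pics/m6.png

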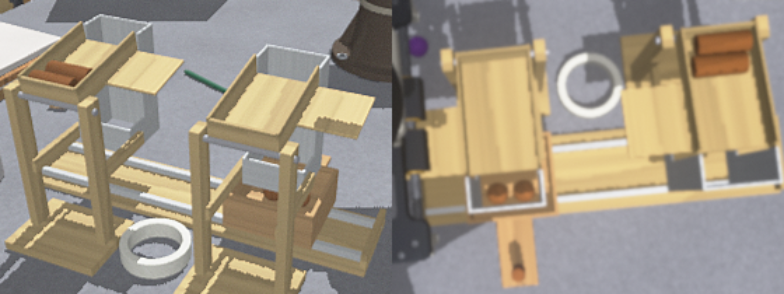

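The pan is back up with its tab at about 213 mm, both balls are in the box, the box hasn't moved, and the dowels are untouched. The robot is clear, so I'll hand in.

```bash
python3 -c "
from h import *
print(order.close_job())"
```

```text
the job is handed in; nothing more can be done
None
```

The job is done and handed in. I gripped the box by its peg, slid it about 152 mm along the rail until it was centred under the ball station's spout, and let go. I then pressed the ball pan's tab down about 48 mm at 6–7 N and raised the tool so the pan could spring back.

- **Box:** it measured centred under the spout to about 0.5 mm, and had not moved after the pour.
- **Balls:** the last pictures show both balls in the box and the ball pan empty.
- **Pan:** its tab is back at its starting height, about 213–214 mm.
- **Dowels:** the dowel pan was not touched and still holds both dowels.
- **Robot:** it stood clear of everything at hand-in, at about 12 s on its clock. The largest wrist force I read was about 7 N.

- **Press point:** I pressed about 10 mm outboard of the tab's middle and 8 mm nearer the robot, to keep the gripper body clear of the pan and hood.
- **Refused call:** my first move call was refused as invalid input because the rows did not list every key. Nothing moved, and no check failed after that.

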